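Set the mirror stand's pull-out leg to the peg and clamp it

TASK

The table mirror on the chest has a spring-loaded pull-out leg. With its cam lever still open, draw the leg out until its pointer is opposite the middle of the clothes peg clipped on the scale, then, holding the leg at that mark, press the lever fully closed against the leg's upright tab; do not close the lever anywhere off the mark, and leave everything else on the chest where it is. Finish while holding: the fingers still pinch tab and lever together, the lever closed and the leg at the peg.

Things in the scene. Friction and masses are not known exactly. Their poses are not given: they have to be found in the camera images.
- mirror_stand: White table mirror stand, fixed to the chest top. Foot 420 x 76 x 12 mm. Origin: on the chest top, midway across the foot. Its x axis is the way the leg pulls out, z up. At x = -185 mm a round mirror 124 mm across stands in the x-z plane, top 194 mm up. A barrel 36 mm wide, 40 mm high at x = -160 to -20 mm holds the leg. At y = -29 mm, x = 10 to 175 mm, runs a scale ledge, top 24 mm up.
- leg: Aluminium sliding leg, a bar 18 mm wide, top 34 mm up, that slides 120 mm along the stand's x; starts fully in. Origin under the tab's middle, at chest-top height. A rubber foot ends it 58 mm beyond the origin, top 34 mm up. A spring pulls it in with 1 N when in, 5 N when out: let go, it goes back, and the closed lever alone does not hold it.
- leg_pointer (a point): Tip of the small steel pointer on the leg's -y side, 31 mm above the chest top, 20 mm beside the leg's middle line. Moves with the leg: at the stand's x = 20 mm when in, 140 mm when fully out.
- grip_tab (a point): Middle of the underside of the upright black tab fixed on the leg, 38 mm above the chest top, at the pointer's x. Tab 12 mm thick along the slide, 22 mm wide, top 95 mm up. With the lever closed, tab and lever measure 24 mm along the slide (6 mm behind to 18 mm beyond the tab's middle); open at 0.55 rad 52 mm. Fingertips 50 mm up clear the leg and its foot.
- lever: Steel cam lever on the tab's outer (+x) side, carried by the leg: paddle 8 mm thick, 22 mm wide, 54 mm long. Origin on its hinge, 14 mm from the tab's middle towards +x, 43 mm up; own z runs along it, lean from upright = opening: 0 closed, 0.6 rad at most, 0.4 to 0.55 at the start. Stiff: stays where left, about 4 N at its tip moves it.
- marker_peg: Yellow clothes peg with steel spring clip, 73 mm long, 10 mm wide, clipped fast on the scale ledge, level and square to the slide, sticking out to the stand's -y. Origin: middle of its jaw tips, 22 mm up; axes as the stand's. The leg is at the mark when the pointer has this origin's x along the stand. (Another such peg lies loose and marks nothing.)
- roll_on: Bystander: flat-sided glass roll-on bottle with white cap lying on its side, 90 mm long, 30 mm thick; origin under its middle.
- ring_cone: Bystander: white ceramic ring cone, 64 mm across its foot, 75 mm tall; origin under its middle.
- shoehorn: Bystander: bamboo shoehorn lying flat, about 200 mm long, 45 mm wide; origin under its middle.
- cream_jar: Bystander: small white jar, 56 mm across, 45 mm tall; origin under its middle.
- trinket_dish: Bystander: shallow blue ceramic dish, 100 mm across, 28 mm tall; origin under its middle.
- loose_peg: Bystander: another clothes peg lying on its side, 73 mm long; origin under its middle.

How it is judged:
By the outcome, as a careful person would: the job done as asked, in the order asked, and still so for the second after the job is handed in, while the arm keeps its last pose, push and grip.
It also fails if it takes over 42 s, if anything falls off the work surface, if the arm or the gripper's body presses on something with over 40 N, if the wrist force passes 120 N, or if a joint passes its speed limit or range.

ROBOT

A 7-joint arm with a two-finger parallel gripper is mounted at the origin on the work surface. World frame = base frame: x ahead of the robot, y to its left, z up, the work surface at z = 0. Lengths are in m, angles in rad, forces in N, time in s.
With the tool pointing down it reaches from about 0.4 to 0.875 m from the base axis. Payload 19.3 kg.
Tool frame: the origin (TCP) lies between the finger pads; the fingertips stand 19 mm ahead of it and the grasp point (between the pads) is the TCP (robot.finger_overhang is the distance from the TCP to the fingertips, in m); z points along the fingers, y is the direction in which the jaws open and shut (so a half turn about z gives the same grasp; the last joint's range is limited). The gripper opens to 85 mm and grips with 20 to 120 N. Pads are 22 mm wide; open, the fingers measure 114 mm over their backs; the gripper's body (76 mm by 85 mm) begins 54 mm behind the grasp point. The pads swing forward as they close: fully open they stand 13 mm farther back than shut.
Start: joints at [-1.251, 0.521, -0.036, 1.599, 0.021, 1.021, -0.113], TCP at [0.238, 0.578, 0.25] pointing down, gripper open.
Joint ranges: [-2.91, 2.91], [-0.3, 2.13], [-1.5, 1.42], [0.17, 2.43], [-1.26, 4.41], [0.16, 1.93], [-2.52, 2.52]. Speed limits (rad/s): [1.89, 1.89, 2.39, 2.39, 3.01, 3.01, 3.01].

INTERFACE

Orientations are given as [roll, pitch, yaw] about the fixed x, y, z axes, in that order (R = Rz(yaw) Ry(pitch) Rx(roll)).
In Python, from cell import robot gives the robot as it stands.
- The arm moves only by the tool move_arm, never from a script. Its argument "motion" is a list of rows, each a list of 3 entries, a list of its own where there are three numbers: the closure, from -1 (fully open) to 1 (shut), so that 0 is half open, then the shift along the tool's x, y, z each as a share of 0.075 m, from -1 to 1, then the turn about the tool's z as a share of 60 degrees, from -1 to 1. A call has 1 to 5 rows; each row shifts and turns the pose as measured when the row begins, along the tool's axes as they then stand; what a row does not reach is not made up. A row lasts 1/8 s, in which the tool goes at most 62.5 mm and 10.7 degrees, less where a joint would pass 70% of its speed; a pose out of reach is approached as far as the arm can. A call with a number of a shift or a turn outside -1 to 1 is refused whole. A call with a gripper value outside its range is refused whole. The fingers move at their own pace and stop on an object; the grip force is fixed at half the most. Time passes only in rows, so rows that do not move let the fingers close. It gives the time, the measured TCP pose, the force and the opening at its end, in the units of the state.
- robot.read_state(): the state, without advancing time (a new reading comes with each control period).
- robot.grab_frame(name): name is "scene" or "top" or "wrist"; returns a dict with "image" (420x560x3 uint8, red, green, blue), "depth" (420x560 float32, m along the optical axis (not along the pixel's ray), 0 where there is no reading), "K" (3x3 intrinsics, pixels), "R" (3x3) and "t" (3): a world point X has camera coordinates R X + t. Camera axes: x right, y down, z forward; pixel columns grow to the right and rows downward; lengths in m; the calibration is good to about 2 mm. A picture is of the moment at which its call begins.
- robot.sign_off(): hands the job in, once; it reports no verdict.
Trained networks look in the newest picture that a camera, given by its name, has taken for a name from the list of things; names that differ only in an ending like _2 or _b are one class to them, and where a whole thing is asked for, a point or a joint stands for the part that bears it (a point fixed in the world has none). Each returns a list of dicts, best first, with "confidence" (0 to 1); they miss things now and then, are a little off and sometimes report something else, mostly with a low value. They report only what shows in the picture. A call takes as long as a camera call.
- robot.spot_in(camera, thing): "bbox" ([centre column, centre row, width, height] in pixels, round what is visible of it).
- robot.tip_of(camera, thing): "location" ([column, row] in pixels: a listed point, or the origin of a listed thing).
The state is a dict: "t": time; "joint_positions": joint angles; "joint_velocities": joint speeds; "effort": joint torques, N m; "tcp_pos": TCP position; "tcp_rot": TCP orientation; "force": force on the tool from outside, world axes, zero at the start; "wrist_torque": the same for the moment, N m; "opening": finger opening in m.
Only numpy, scipy, OpenCV 4.12 (cv2) and the standard library are available. Lean on these libraries where they do the work, as an engineer would, in place of code of your own. Each camera call takes 0.05 s, during which the arm holds its last target.

## Working session

There is one attempt and no reset: what is moved stays moved. The work goes in short steps, Python scripts to look and compute and a tool call to move; the robot and the scene stay as the last step left them, time stands still between calls to the robot, and variables do not carry over. Pictures are saved under pics/ and viewed, and the job is handed in when it is done.

Besides the shell and the picture viewer there is one more tool, called as name([rows], argument=value, ...), one row to a line, values as JSON. move_arm: Moves the arm, as the interface text tells. Its arguments: {"type":"object","properties":{"motion":{"type":"array","items":{"type":"array"}}},"required":["motion"]}

```bash
ls; mkdir -p pics; cat > h.py <<'E'
import numpy as np, cv2
from cell import robot
def grab(n,f):
    g=robot.grab_frame(n); cv2.imwrite('pics/'+f,g['image'][:,:,::-1]); return g
def deproj(g,u,v,z=None,win=1):
    K,R,t=g['K'],g['R'],g['t']
    ray=np.linalg.inv(K)@np.array([u,v,1.])
    if z is None:
        d=g['depth'][int(v)-win:int(v)+win+1,int(u)-win:int(u)+win+1]; d=np.median(d[d>0]); return R.T@(ray*d-t)
    c=-R.T@t; w=R.T@ray; return c+w*(z-c[2])/w[2]
def cloud(g):
    h,w=g['depth'].shape; u,v=np.meshgrid(np.arange(w),np.arange(h)); d=g['depth']
    P=np.stack([u,v,np.ones_like(u)],-1)@np.linalg.inv(g['K']).T*d[...,None]
    return (P-g['t'])@g['R']
E
python3 - <<'E'
from h import *
np.set_printoptions(precision=4,suppress=True)
s=robot.read_state(); print(s['t'],s['tcp_pos'],s['tcp_rot'],s['opening'],s['force'])
for n in ('scene','top'):
    g=grab(n,n+'0.png')
    for th in ['mirror_stand','leg','leg_pointer','grip_tab','lever','marker_peg']:
        r=robot.tip_of(n,th)
        for q in r[:2]:
            print(n,th,round(q['confidence'],2),q['location'])
    np.savez('/tmp/'+n+'0.npz',**g)
E
```

```text
pics
0.0 [0.2374 0.5778 0.2497] [-3.1405  0.0001  2.7517] 0.08543526731737293 [ 0.389  -0.0115 -0.1305]
scene mirror_stand 0.77 [243.5, 198.2]
scene leg 0.96 [249.8, 196.3]
scene leg_pointer 0.68 [244.4, 198.3]
scene grip_tab 0.79 [251.7, 186.1]
scene lever 0.41 [252.2, 188.4]
scene marker_peg 0.52 [279.0, 212.4]
top mirror_stand 0.58 [358.2, 234.3]
top leg 0.78 [355.3, 234.5]
top leg_pointer 0.63 [350.3, 223.2]
top grip_tab 0.79 [354.4, 231.3]
top grip_tab 0.73 [351.3, 232.6]
top lever 0.55 [349.0, 233.0]
top marker_peg 0.58 [309.3, 225.0]
top marker_peg 0.45 [229.0, 269.0]
```

View pics/scene0.png

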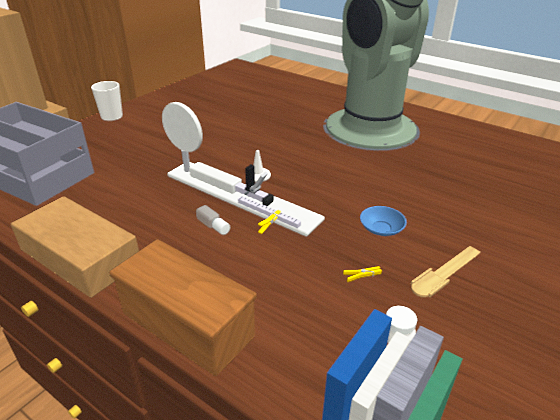

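View pics/top0.png

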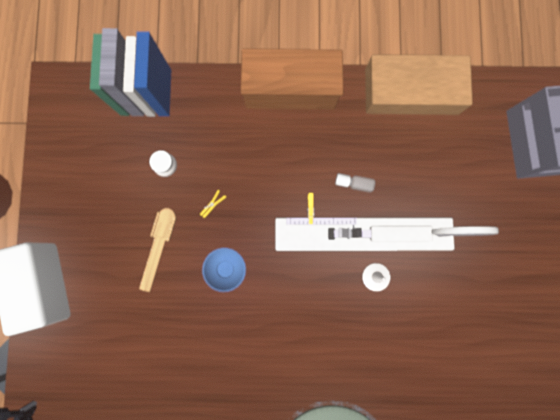

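```bash
python3 - <<'E'
import numpy as np,cv2
for n,(x0,x1,y0,y1) in dict(scene=(180,340,120,240),top=(250,430,180,290)).items():
    g=np.load('/tmp/%s0.npz'%n); im=g['image'][y0:y1,x0:x1,::-1]
    cv2.imwrite('pics/%s0z.png'%n,cv2.resize(im,None,fx=4.4,fy=4.4,interpolation=cv2.INTER_CUBIC))
E
```

```text
(no output)
```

View pics/scene0z.png

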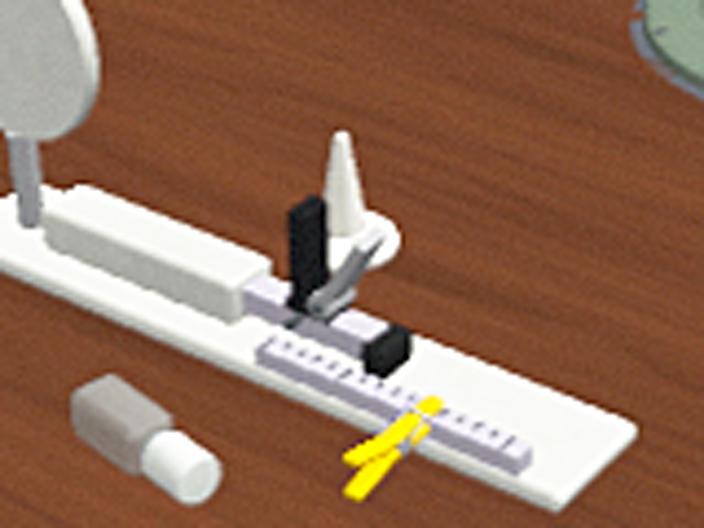

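View pics/top0z.png

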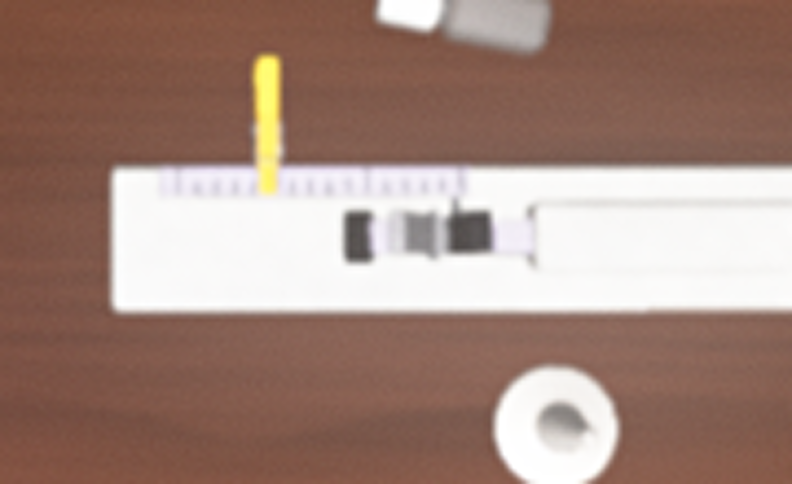

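The scene view shows the mirror stand with its tab (~305,250 zoomed), the lever leaning open and the yellow peg on the ledge at scene (270,220). In the top view the peg is at (310,208), the tab at about (357,233) and the pull-out direction is image-left. Next I'll work out the coordinates.

```bash
python3 - <<'E'
import numpy as np,cv2
import h
np.set_printoptions(precision=4,suppress=True)
g=dict(np.load('/tmp/top0.npz')); P=h.cloud(g); im=g['image'].astype(int)
print('cam',-g['R'].T@g['t'],g['K'][0,0]); print(g['R'])
# foot: white, height 12mm
m=(im.min(-1)>190)&(P[...,2]>0.004)&(P[...,2]<0.02)
m[:, :270]=0; m[:210]=0; m[255:]=0
v,u=np.nonzero(m); r=cv2.minAreaRect(P[m][:,:2].astype(np.float32)); print('foot',r, np.median(P[m][:,2]),cv2.boxPoints(r))
hsv=cv2.cvtColor(g['image'],cv2.COLOR_RGB2HSV)
y=(hsv[...,0]>20)&(hsv[...,0]<35)&(hsv[...,1]>180)&(hsv[...,2]>150)
y2=y.copy(); y2[:,:290]=0; y2[:,:][:,330:]=0
Q=P[y2]; print('peg',len(Q),Q.min(0),Q.max(0),cv2.minAreaRect(Q[:,:2].astype(np.float32)))
# high things near tab
m=(P[...,2]>0.05); m[:,:320]=0;m[:,400:]=0;m[:215]=0;m[255:]=0
for a,b in sorted(set(zip(*np.nonzero(m)))): print(a,b,P[a,b],im[a,b])
E
```

```text
cam [0.4852 0.1287 0.9282] 389.02269325149774
[[ 0.0109 -0.9999  0.0005]
 [-0.9943 -0.0109 -0.1063]
 [ 0.1063  0.0007 -0.9943]]
foot ((0.5261725783348083, -0.07867446541786194), (0.07542093098163605, 0.4171993136405945), 0.677484929561615) 0.012450251069668364 [[ 0.486   0.1295]
 [ 0.4909 -0.2877]
 [ 0.5663 -0.2868]
 [ 0.5614  0.1304]]Traceback (most recent call last):
  File "<stdin>", line 13, in <module>
    return umr_minimum(a, axis, None, out, keepdims, initial, where)
ValueError: zero-size array to reduction operation minimum which has no identity
```

```bash
python3 - <<'E'
import numpy as np,cv2
import h
np.set_printoptions(precision=4,suppress=True)
g=dict(np.load('/tmp/top0.npz')); P=h.cloud(g); im=g['image'].astype(int)
ang=np.pi/2+np.radians(0.68); ex=np.array([np.cos(ang),np.sin(ang)]); ey=np.array([-ex[1],ex[0]])
o=np.array([.5262,-.0787])
S=np.concatenate([np.stack([(P[...,:2]-o)@ex,(P[...,:2]-o)@ey],-1),P[...,2:]],-1)
y=(im[...,0]-im[...,2]>110)&(im[...,1]>140)
y[:,:290]=0; y[:,330:]=0
for r in range(190,226):
    c=np.nonzero(y[r])[0]
    if len(c): print(r,c.min(),c.max(),S[r,c].mean(0), P[r,c].mean(0))
m=(S[...,2]>0.05)&(abs(S[...,1])<.035)&(abs(S[...,0]-.04)<.07)
for a in np.unique(np.nonzero(m)[0]):
    c=np.nonzero(m[a])[0]; print(a,[(int(q),int(S[a,q,0]*1e3),int(S[a,q,1]*1e3),int(S[a,q,2]*1e3)) for q in c])
E
```

```text
193 309 312 [ 0.1287 -0.0935  0.0369] [0.6182 0.0511 0.0369]
194 308 313 [ 0.1277 -0.0928  0.026 ] [0.6175 0.0501 0.026 ]
195 308 313 [ 0.141  -0.0693  0.1739] [0.5938 0.0632 0.1739]
196 308 313 [ 0.1278 -0.088   0.0263] [0.6127 0.0501 0.0263]
197 308 313 [ 0.1277 -0.0857  0.0256] [0.6104 0.05   0.0256]
198 308 313 [ 0.1277 -0.0834  0.0255] [0.6081 0.05   0.0255]
199 308 313 [ 0.1277 -0.0812  0.0245] [0.6058 0.0499 0.0245]
200 308 313 [ 0.1277 -0.0788  0.0249] [0.6034 0.05   0.0249]
201 308 313 [ 0.1277 -0.0765  0.0242] [0.6012 0.0499 0.0242]
202 308 313 [ 0.1276 -0.0743  0.0229] [0.599  0.0498 0.0229]
203 308 313 [ 0.1278 -0.0717  0.0248] [0.5964 0.0499 0.0248]
204 308 313 [ 0.1277 -0.0695  0.0239] [0.5941 0.0499 0.0239]
205 308 313 [ 0.1276 -0.0673  0.0225] [0.5919 0.0497 0.0225]
206 308 312 [ 0.1293 -0.0644  0.0271] [0.589  0.0513 0.0271]
207 308 312 [ 0.1294 -0.0619  0.0282] [0.5866 0.0514 0.0282]
208 309 312 [ 0.1284 -0.0594  0.0297] [0.5841 0.0504 0.0297]
209 309 312 [ 0.1284 -0.0571  0.0296] [0.5818 0.0504 0.0296]
210 309 312 [ 0.1284 -0.0547  0.0295] [0.5794 0.0503 0.0295]
21
[... 4061 characters left out ...]
, 96)]
236 [(339, 73, 7, 90), (340, 71, 7, 91), (341, 69, 7, 92), (342, 66, 7, 87), (343, 63, 7, 82), (344, 60, 7, 78), (345, 57, 7, 72), (346, 53, 6, 67), (347, 50, 6, 59), (348, 47, 6, 57), (350, 42, 6, 51), (351, 39, 6, 51), (353, 36, 6, 57), (354, 36, 7, 70), (355, 37, 7, 82), (356, 36, 7, 92), (357, 35, 8, 96), (358, 32, 7, 93), (359, 31, 8, 96), (360, 29, 8, 96), (361, 26, 8, 94)]
237 [(341, 67, 9, 79), (342, 64, 9, 77), (343, 62, 9, 78), (344, 59, 9, 73), (345, 56, 9, 70), (346, 53, 9, 62), (347, 50, 8, 59), (348, 47, 8, 58), (349, 44, 8, 51), (350, 41, 8, 50), (353, 36, 8, 57), (354, 35, 9, 65), (355, 35, 9, 72), (356, 34, 9, 79), (357, 32, 9, 79), (358, 29, 9, 78), (359, 27, 9, 76)]
```

move_arm([
  [-1, [0, -0.6, 0], -0.13],
  [-1, [0, -0.7, 0], -0.13],
  [-1, [0, -0.7, 0], -0.123],
])

```text
t: 1.08
tcp_pos: [0.2001, 0.4319, 0.2491]
tcp_rot: [3.141, 0.0, -3.117]
force: [0.6, 0.4, -0.3]
opening: 0.0852
```

move_arm([
  [-1, [-0.42, -0.62, 0], 0.012],
  [-1, [-0.42, -0.62, 0], 0],
  [-1, [-0.42, -0.62, 0], 0],
  [-1, [-0.42, -0.62, 0], 0],
  [-1, [-0.42, -0.62, 0], 0],
])

```text
t: 1.7
tcp_pos: [0.3638, 0.1951, 0.2505]
tcp_rot: [3.138, 0.003, -3.123]
force: [1.1, 0.7, 0.3]
opening: 0.0855
```

move_arm([
  [-1, [-0.42, -0.62, 0], 0],
  [-1, [-0.42, -0.62, 0], 0],
  [-1, [-0.42, -0.62, 0], 0],
  [-1, [-0.42, -0.62, 0], 0],
  [-1, [-0.2, -0.3, 0], 0],
])

```text
t: 2.33
tcp_pos: [0.5138, -0.02, 0.2516]
tcp_rot: [3.137, 0.007, -3.125]
force: [-0.3, 1.1, -0.4]
opening: 0.0853
```

```bash
python3 - <<'E'
from h import *
np.set_printoptions(precision=4,suppress=True)
s=robot.read_state(); print(s['t'],s['tcp_pos'],s['tcp_rot'],s['opening'],s['force'])
g=grab('wrist','w1.png'); np.savez('/tmp/w1.npz',**g)
print(-g['R'].T@g['t'])
E
```

```text
2.325 [ 0.5138 -0.02    0.2516] [ 3.1372  0.0068 -3.1246] 0.08528546960454467 [-0.2895  1.1466 -0.3733]
[ 0.436  -0.0218  0.3746]
```

View pics/w1.png

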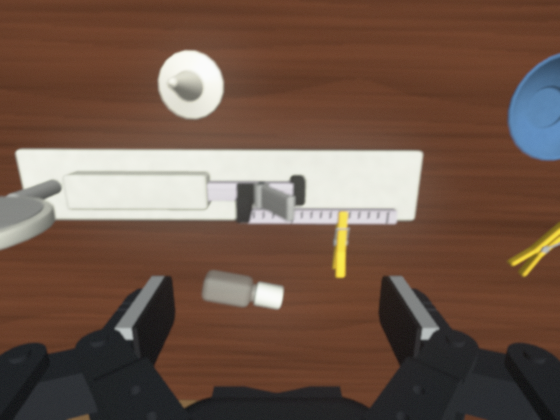

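The wrist view shows the tab at (245,200), the lever at (275,200), the peg at (342,243) and the leg's foot at (298,188). Image right is the pull direction. I'll measure these next.

```bash
cat > m.py <<'E'
import numpy as np,cv2,h
def ana(g):
    P=h.cloud(g); im=g['image'].astype(int); ok=g['depth']>0
    foot=(im.min(-1)>170)&ok&(abs(P[...,2]-.012)<.005)&(abs(P[...,0]-.526)<.06)
    r=cv2.minAreaRect(P[foot][:,:2].astype(np.float32))
    print('foot',r)
    ang=np.radians(90.68); ex=np.array([np.cos(ang),np.sin(ang)]); ey=np.array([-ex[1],ex[0]]); o=np.array([.5262,-.0787])
    S=np.concatenate([np.stack([(P[...,:2]-o)@ex,(P[...,:2]-o)@ey],-1),P[...,2:]],-1)
    y=(im[...,0]-im[...,2]>100)&(im[...,1]>130)&ok&(S[...,2]>.02)&(S[...,2]<.045)&(S[...,1]>-.11)&(S[...,1]<-.015)&(abs(S[...,0]-.128)<.05)
    Q=S[y]; 
    for lo in np.arange(-.095,-.02,.01):
        q=Q[(Q[:,1]>=lo)&(Q[:,1]<lo+.01)]
        if len(q)>3: print('peg y%.3f'%lo,len(q),'x %.4f..%.4f'%(np.percentile(q[:,0],3),np.percentile(q[:,0],97)),'z',q[:,2].mean())
    t=(im.max(-1)<90)&ok&(S[...,2]>.085)&(S[...,2]<.105)&(abs(S[...,1])<.02)&(S[...,0]<.2)
    if t.any(): q=S[t]; print('tabtop',len(q),np.percentile(q,3,0),np.percentile(q,97,0))
    return S
E
python3 - <<'E'
import numpy as np
from m import *
np.set_printoptions(precision=4,suppress=True)
g=dict(np.load('/tmp/w1.npz')); S=ana(g)
im=cv2.cvtColor(g['image'],cv2.COLOR_RGB2BGR)[165:290,200:400]
cv2.imwrite('pics/w1z.png',cv2.resize(im,None,fx=4,fy=4,interpolation=cv2.INTER_CUBIC))
E
python3 - <<'E'
from h import *
g=robot.grab_frame('wrist')
for th in ['leg_pointer','grip_tab','lever','marker_peg','mirror_stand']: print(th,robot.tip_of('wrist',th)[:2])
E
```

```text
foot ((0.5250465273857117, -0.07714115083217621), (0.07522733509540558, 0.4167041778564453), 0.8330417275428772)
peg y-0.095 60 x 0.1255..0.1342 z 0.033879921820382734
peg y-0.085 85 x 0.1253..0.1340 z 0.03190710329665857
peg y-0.075 84 x 0.1253..0.1338 z 0.029622595373127353
peg y-0.065 79 x 0.1250..0.1335 z 0.028314080455235455
peg y-0.055 76 x 0.1251..0.1328 z 0.02829787060140049
peg y-0.045 59 x 0.1251..0.1334 z 0.028698480762466744
peg y-0.035 79 x 0.1251..0.1325 z 0.028512968835233594
peg y-0.025 25 x 0.1250..0.1319 z 0.028463922693619678
tabtop 357 [ 0.0276 -0.0081  0.0867] [0.038  0.0124 0.0959]
leg_pointer [{'location': [255.0, 206.4], 'confidence': 0.87}, {'location': [253.0, 182.1], 'confidence': 0.32}]
grip_tab [{'location': [254.4, 191.4], 'confidence': 0.63}]
lever [{'location': [266.1, 195.4], 'confidence': 0.96}]
marker_peg [{'location': [346.9, 205.0], 'confidence': 0.65}]
mirror_stand [{'location': [237.0, 183.0], 'confidence': 0.98}]
```

View pics/w1z.png

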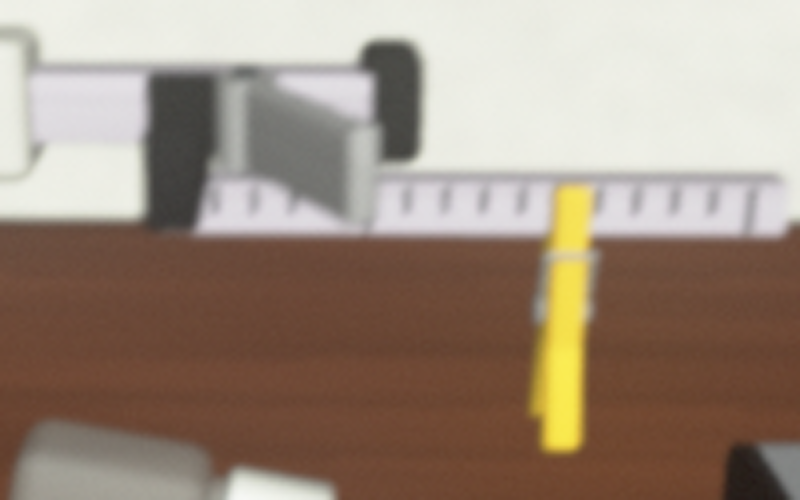

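move_arm([
  [-1, [-0.16, -0.1, 0.3], 0.005],
  [-1, [0, 0, 0.6], 0],
  [-1, [0, 0, 0.6], 0],
])

```text
t: 3.05
tcp_pos: [0.5273, -0.0199, 0.14]
tcp_rot: [3.135, 0.014, -3.121]
force: [0.3, 0.4, -0.1]
opening: 0.0853
```

```bash
python3 - <<'E'
from h import *
g=grab('wrist','w2.png');g=grab('scene','s2.png');cv2.imwrite('pics/s2z.png',cv2.resize(g['image'][80:240,160:340,::-1],None,fx=4,fy=3.7))
print(robot.read_state()['tcp_pos'])
E
```

```text
[ 0.5251028  -0.01994674  0.13766699]
```

View pics/w2.png

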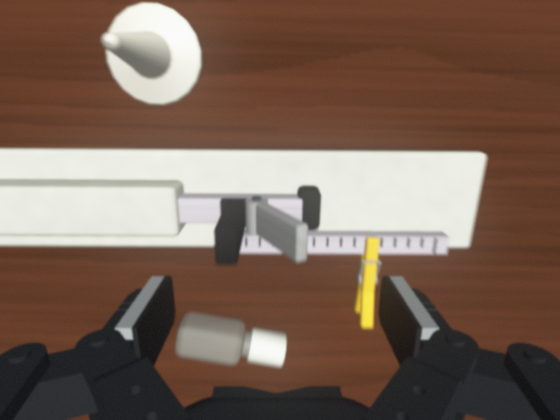

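View pics/s2z.png

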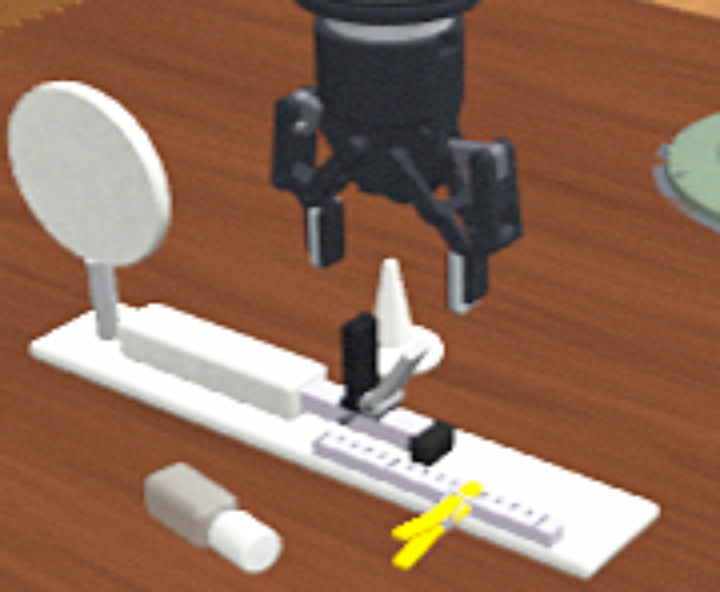

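move_arm([
  [-1, [0, -0.12, 0.3], 0.009],
  [-1, [0, 0, 0.3], 0],
  [-1, [0, 0, 0.2], 0],
  [-1, [0, 0, 0], 0],
])

```text
t: 3.65
tcp_pos: [0.528, -0.0268, 0.0817]
tcp_rot: [3.134, 0.011, -3.128]
force: [0.1, -0.0, 0.4]
opening: 0.0856
```

```bash
python3 - <<'E'
from h import *
s=robot.read_state();print(s['tcp_pos'],s['tcp_rot'],s['force'])
g=grab('wrist','w3.png');g=grab('scene','s3.png');cv2.imwrite('pics/s3z.png',cv2.resize(g['image'][100:240,180:340,::-1],None,fx=4.2,fy=4.2))
print(robot.read_state()['tcp_pos'])
E
```

```text
[ 0.52799623 -0.02684114  0.08171389] [ 3.13423485  0.01138198 -3.12834255] [ 0.0892707  -0.04003431  0.37078138]
[ 0.52850568 -0.02690919  0.08245896]
```

View pics/w3.png

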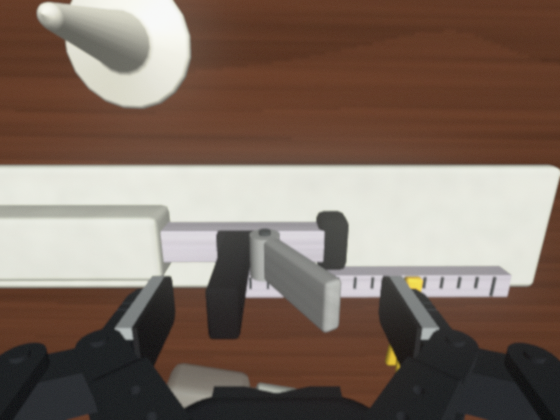

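View pics/s3z.png

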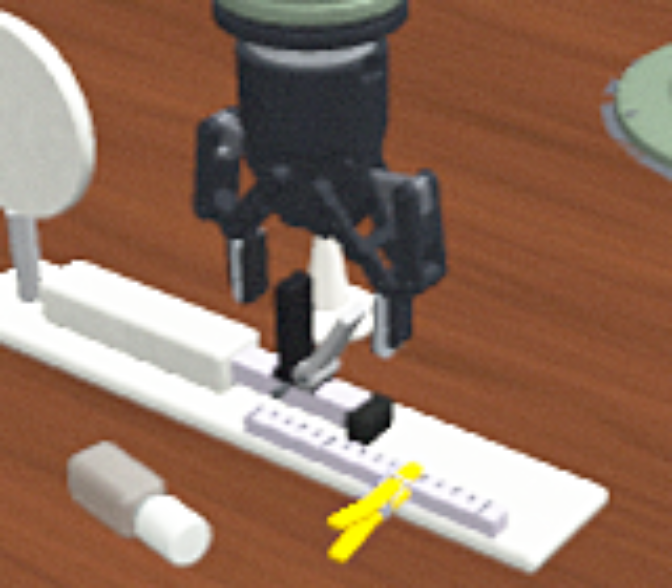

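move_arm([
  [-0.36, [0.03, 0, 0.14], 0],
  [-0.36, [0, 0, 0], 0],
  [-0.36, [0, 0, 0], 0],
])

```text
t: 4.12
tcp_pos: [0.5269, -0.0267, 0.0727]
tcp_rot: [3.134, 0.015, -3.128]
force: [-0.2, -0.3, 0.4]
opening: 0.0581
```

move_arm([
  [-0.36, [0, 0.1, 0], 0],
  [-0.36, [0, 0.2, 0], 0],
  [-0.36, [0, 0.3, 0], 0],
  [-0.36, [0, 0.3, 0], 0],
  [-0.36, [0, 0.2, 0], 0],
])

```text
t: 4.75
tcp_pos: [0.5256, 0.0593, 0.0733]
tcp_rot: [3.135, 0.015, -3.13]
force: [2.6, -5.7, -3.4]
opening: 0.058
```

```bash
cat > look.py <<'E'
import sys
from h import *
np.set_printoptions(precision=4,suppress=True)
i=sys.argv[1]
g=grab('wrist','w%s.png'%i); np.savez('/tmp/w%s.npz'%i,**g)
for th in ['leg_pointer','grip_tab','lever','marker_peg']: print('wrist',th,[(q['location'],round(q['confidence'],2)) for q in robot.tip_of('wrist',th)[:2]])
G=grab('top','t%s.png'%i); np.savez('/tmp/t%s.npz'%i,**G)
S=grab('scene','s%s.png'%i); np.savez('/tmp/s%s.npz'%i,**S)
cv2.imwrite('pics/s%sz.png'%i,cv2.resize(S['image'][110:250,200:340,::-1],None,fx=4.2,fy=4.2,interpolation=cv2.INTER_CUBIC))
s=robot.read_state();print(s['t'],s['tcp_pos'],s['tcp_rot'],s['force'],s['opening'])
E
python3 look.py 4
```

```text
wrist leg_pointer []
wrist grip_tab [([228.1, 260.2], 0.64)]
wrist lever [([257.2, 266.3], 0.77)]
wrist marker_peg [([260.5, 282.1], 0.88), ([256.9, 265.5], 0.25)]
5.1 [0.5257 0.0568 0.0733] [ 3.1355  0.0147 -3.1322] [ 0.7682 -4.4516 -2.4182] 0.05813287002060111
```

View pics/w4.png

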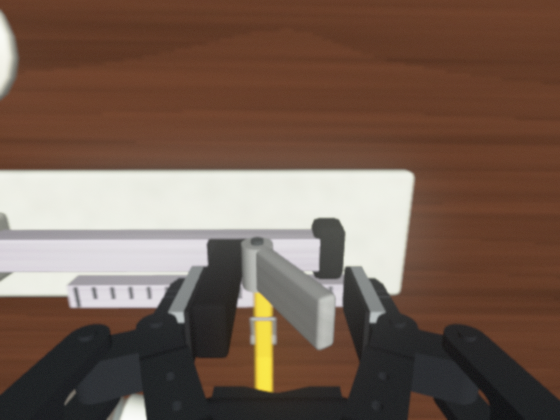

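View pics/s4z.png

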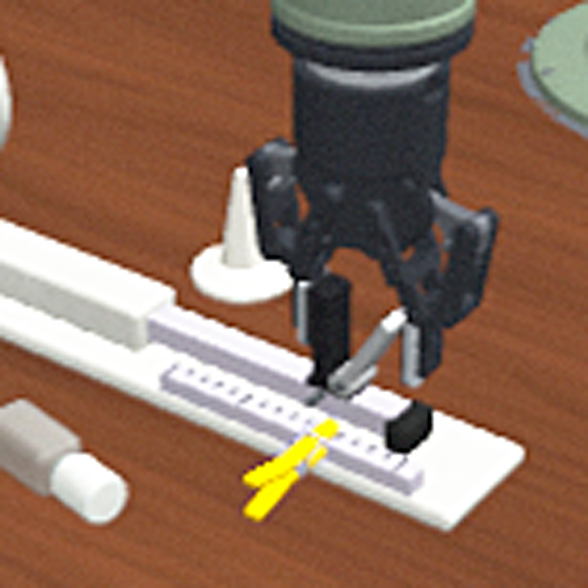

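The leg is pulled out against the inner finger with the lever still open. In the wrist view the tab base is at about (225,240), the peg at (263,300) and the end of the rubber foot at x≈344. I'll zoom in to measure what's left.

```bash
python3 - <<'E'
import numpy as np,cv2
g=np.load('/tmp/w4.npz')
im=g['image'][205:345,190:360,::-1]; cv2.imwrite('pics/w4z.png',cv2.resize(im,None,fx=4,fy=4,interpolation=cv2.INTER_CUBIC))
g=np.load('/tmp/t4.npz')
im=g['image'][180:260,260:400,::-1]; cv2.imwrite('pics/t4z.png',cv2.resize(im,None,fx=5,fy=5,interpolation=cv2.INTER_CUBIC))
g=np.load('/tmp/s4.npz')
im=g['image'][180:235,250:320,::-1]; cv2.imwrite('pics/s4zz.png',cv2.resize(im,None,fx=10,fy=10,interpolation=cv2.INTER_CUBIC))
E
```

```text
(no output)
```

View pics/w4z.png

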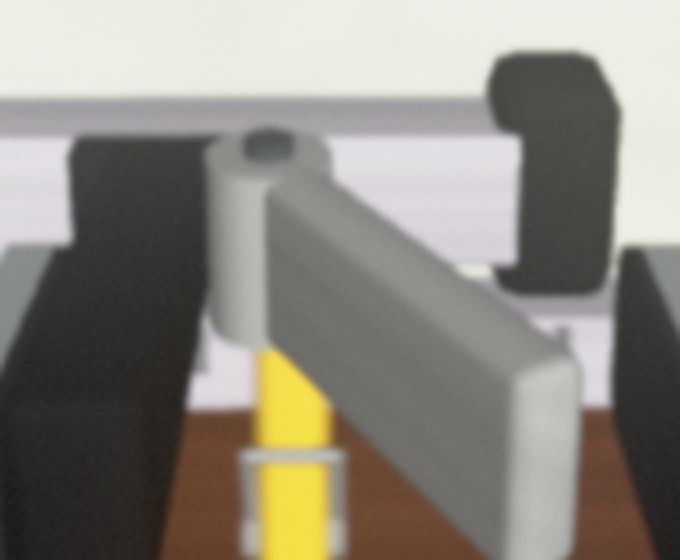

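View pics/t4z.png

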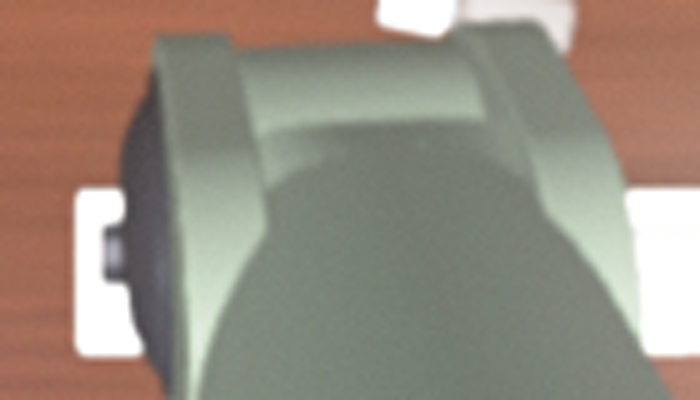

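View pics/s4zz.png

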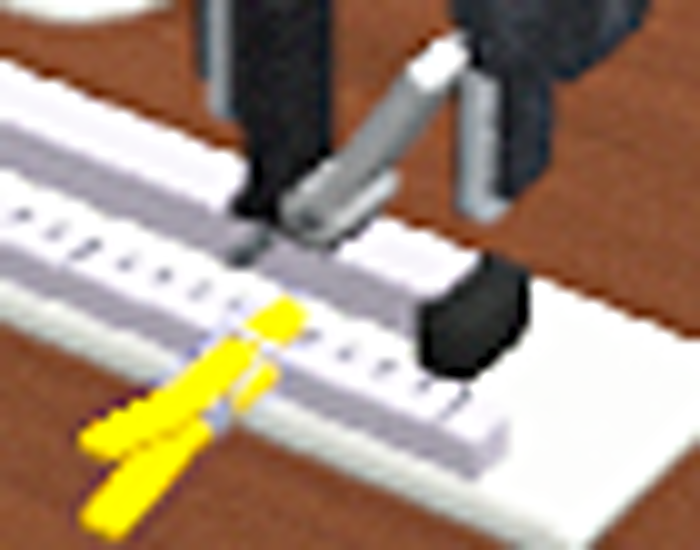

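```bash
cat > px.py <<'E'
import numpy as np,h
ang=np.radians(90.75); ex=np.array([np.cos(ang),np.sin(ang)]); ey=np.array([-ex[1],ex[0]]); o=np.array([.5262,-.0787])
def sx(g,u,v,z):
    p=h.deproj(g,u,v,z)[:2]-o; return round(1e3*p@ex,1),round(1e3*p@ey,1)
E
python3 - <<'E'
from px import *
w=dict(np.load('/tmp/w4.npz')); W=lambda x,y:(190+(x+.5)/4-.5,205+(y+.5)/4-.5)
print('peg L/R y400',sx(w,*W(256,400),.0285),sx(w,*W(331,400),.0285))
print('foot end',sx(w,*W(620,130),.034),'minus58')
print('hinge pin',sx(w,*W(268,146),.043))
print('tab left base',sx(w,*W(70,200),.038),sx(w,*W(70,160),.038))
s=dict(np.load('/tmp/s4.npz')); Z=lambda x,y:(250+(x+.5)/10-.5,180+(y+.5)/10-.5)
print('scene pointer',sx(s,*Z(240,256),.031))
print('scene peg end corners',sx(s,*Z(287,297),.0285),sx(s,*Z(306,313),.0285))
print('scene peg edges near clip', sx(s,*Z(235,330),.0285), sx(s,*Z(270,345),.0285))
print('scene foot end',sx(s,*Z(529,270),.034))
w=dict(np.load('/tmp/w1.npz')); W=lambda x,y:(200+(x+.5)/4-.5,165+(y+.5)/4-.5)
print('w1 peg',sx(w,*W(552,220),.0285),sx(w,*W(594,220),.0285),'foot end',sx(w,*W(421,90),.034),'tab base left?',sx(w,*W(148,85),.038))
E
```

```text
peg L/R y400 (np.float64(126.0), np.float64(-31.0)) (np.float64(136.3), np.float64(-31.0))
foot end (np.float64(172.2), np.float64(10.9)) minus58
hinge pin (np.float64(129.1), np.float64(12.7))
tab left base (np.float64(104.5), np.float64(3.5)) (np.float64(104.8), np.float64(8.8))
scene pointer (np.float64(113.8), np.float64(-19.0))
scene peg end corners (np.float64(129.2), np.float64(-22.7)) (np.float64(136.1), np.float64(-25.2))
scene peg edges near clip (np.float64(127.1), np.float64(-39.3)) (np.float64(136.5), np.float64(-39.4))
scene foot end (np.float64(171.0), np.float64(10.4))
w1 peg (np.float64(123.6), np.float64(-30.3)) (np.float64(134.5), np.float64(-30.2)) foot end (np.float64(88.1), np.float64(5.6)) tab base left? (np.float64(21.0), np.float64(7.6))
```

move_arm([
  [-0.36, [0, 0.18, 0], 0],
])

```text
t: 5.22
tcp_pos: [0.5256, 0.0687, 0.0734]
tcp_rot: [3.136, 0.014, -3.135]
force: [1.6, -5.1, -4.2]
opening: 0.0578
```

```bash
python3 look.py 5;  python3 - <<'E'
from h import *
print(robot.read_state()['tcp_pos'])
w=dict(np.load('/tmp/w5.npz'))
im=w['image'][205:345,190:360,::-1]; cv2.imwrite('pics/w5z.png',cv2.resize(im,None,fx=4,fy=4,interpolation=cv2.INTER_CUBIC))
g=np.load('/tmp/s5.npz')
im=g['image'][180:235,250:320,::-1]; cv2.imwrite('pics/s5zz.png',cv2.resize(im,None,fx=10,fy=10,interpolation=cv2.INTER_CUBIC))
E
```

```text
wrist leg_pointer [([235.9, 289.9], 0.84)]
wrist grip_tab [([231.6, 260.0], 0.85)]
wrist lever [([257.5, 268.0], 0.6)]
wrist marker_peg [([241.3, 281.0], 0.7)]
5.575 [0.5255 0.0696 0.0734] [ 3.1358  0.0146 -3.133 ] [ 0.2633 -5.0748 -3.4182] 0.05835594816834144
[0.52551575 0.06958402 0.07338007]
```

View pics/w5z.png

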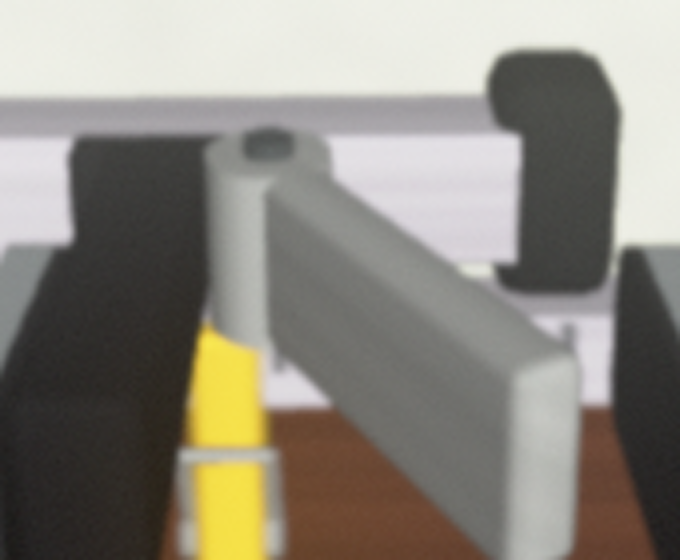

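View pics/s5zz.png

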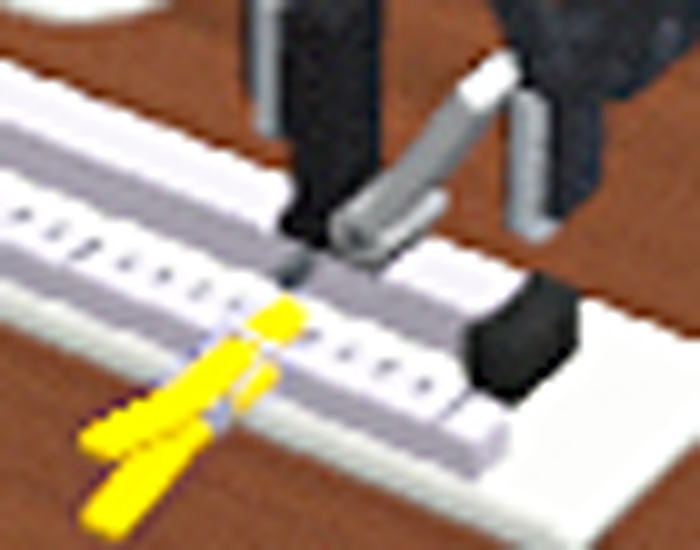

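```bash
python3 - <<'E'
from px import *
s=dict(np.load('/tmp/s5.npz')); Z=lambda x,y:(250+(x+.5)/10-.5,180+(y+.5)/10-.5)
print('scene pointer',sx(s,*Z(290,278),.031), sx(s,*Z(284,282),.031))
print('scene peg end corners',sx(s,*Z(287,297),.0285),sx(s,*Z(306,313),.0285))
print('scene foot end',sx(s,*Z(580,290),.034))
print('hinge',sx(s,*Z(357,240),.043))
w=dict(np.load('/tmp/w5.npz')); W=lambda x,y:(190+(x+.5)/4-.5,205+(y+.5)/4-.5)
print('peg L/R y430',sx(w,*W(195,430),.0285),sx(w,*W(267,430),.0285))
print('foot end',sx(w,*W(620,130),.034),'minus58','hinge pin',sx(w,*W(268,146),.043))
K,R,t=w['K'],w['R'],w['t']
for X in (125,128,131):
    p=o+X/1e3*ex-.020*ey; c=K@(R@np.array([*p,.031])+t); print(X,c[:2]/c[2])
# peg profile in subpixel, yellow across rows
im=w['image'].astype(int)
for r in (300,310,325,335):
    y=(im[r,:,0]-im[r,:,2]); c=np.nonzero(y[230:270]>100)[0]+230; print(r,c.min(),c.max())
E
```

```text
scene pointer (np.float64(127.6), np.float64(-19.4)) (np.float64(127.4), np.float64(-21.4))
scene peg end corners (np.float64(129.2), np.float64(-22.7)) (np.float64(136.1), np.float64(-25.2))
scene foot end (np.float64(184.1), np.float64(10.6))
hinge (np.float64(140.9), np.float64(-12.9))
peg L/R y430 (np.float64(126.6), np.float64(-35.8)) (np.float64(136.5), np.float64(-35.9))
foot end (np.float64(181.5), np.float64(10.6)) minus58 hinge pin (np.float64(138.5), np.float64(12.6))
125 [233.68203746 289.25927303]
128 [239.34934218 289.21650121]
131 [245.0160751 289.1737337]
300 238 253
310 237 256
325 239 255
335 240 255
```

```bash
python3 - <<'E'
import cv2,numpy as np
w=dict(np.load('/tmp/w1.npz'))
im=w['image'][200:235,330:405,::-1]; cv2.imwrite('pics/w1r.png',cv2.resize(im,None,fx=10,fy=10,interpolation=cv2.INTER_CUBIC))
im=w['image'][165:235,225:315,::-1]; cv2.imwrite('pics/w1l.png',cv2.resize(im,None,fx=8,fy=8,interpolation=cv2.INTER_CUBIC))
s=dict(np.load('/tmp/scene0.npz'))
im=s['image'][185:235,235:305,::-1]; cv2.imwrite('pics/s0zz.png',cv2.resize(im,None,fx=10,fy=10,interpolation=cv2.INTER_CUBIC))
E
```

```text
(no output)
```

View pics/w1r.png

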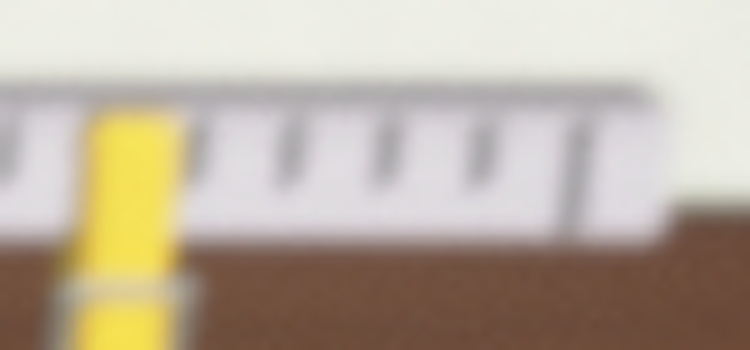

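View pics/w1l.png

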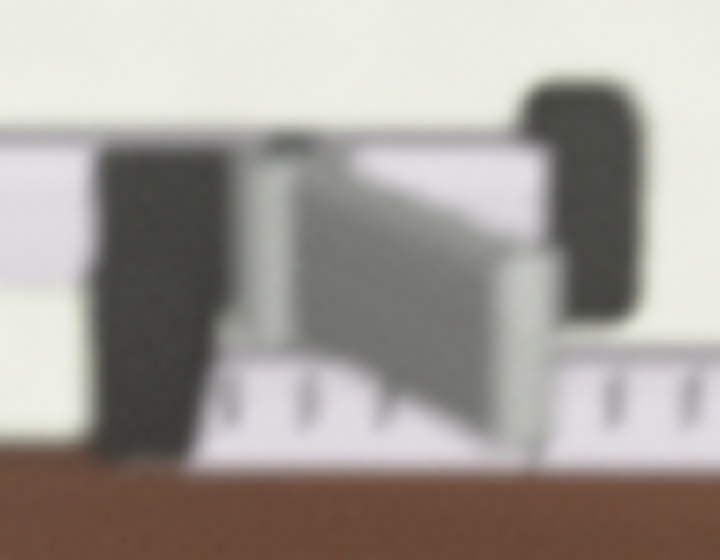

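View pics/s0zz.png

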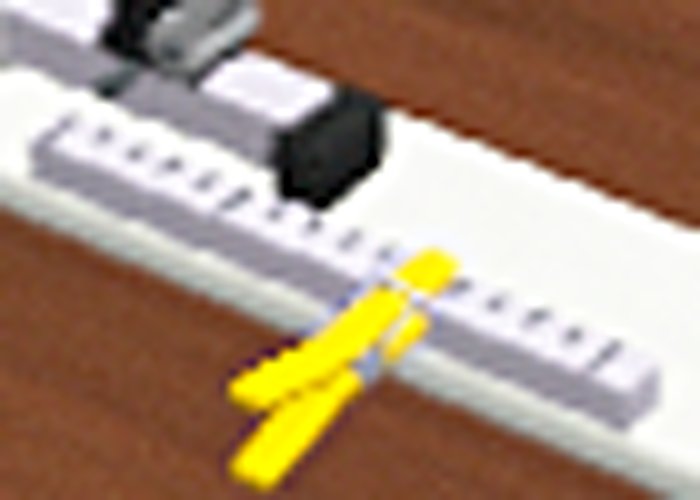

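```bash
python3 - <<'E'
from px import *
w=dict(np.load('/tmp/w1.npz')); W=lambda x,y:(330+(x+.5)/10-.5,200+(y+.5)/10-.5)
print('ticks',[sx(w,*W(x,150),.024)[0] for x in (7,195,290,385,480,577)],'end',sx(w,*W(668,150),.024))
print('peg at jaw',sx(w,*W(85,150),.0285),sx(w,*W(184,150),.0285))
V=lambda x,y:(225+(x+.5)/8-.5,165+(y+.5)/8-.5)
print('ticks l',[sx(w,*V(x,400),.024)[0] for x in (230,307,386,612,688)],'foot end',sx(w,*V(643,180),.034),'hinge',sx(w,*V(290,145),.043),'pad',sx(w,*V(535,465),.024))
s=dict(np.load('/tmp/scene0.npz')); Z=lambda x,y:(235+(x+.5)/10-.5,185+(y+.5)/10-.5)
print('scene ticks',[sx(s,*Z(x,y),.024) for x,y in ((65,125),(237,200),(605,355))],'end',sx(s,*Z(658,370),.024))
print('pointer',sx(s,*Z(107,86),.031),'foot end',sx(s,*Z(384,110),.034),'peg',sx(s,*Z(395,290),.0285),sx(s,*Z(425,305),.0285))
E
```

```text
ticks [np.float64(116.4), np.float64(136.1), np.float64(146.1), np.float64(156.0), np.float64(166.0), np.float64(176.1)] end (np.float64(185.7), np.float64(-26.0))
peg at jaw (np.float64(123.7), np.float64(-24.7)) (np.float64(134.0), np.float64(-24.7))
ticks l [np.float64(36.0), np.float64(46.0), np.float64(56.4), np.float64(85.9), np.float64(95.8)] foot end (np.float64(88.2), np.float64(5.7)) hinge (np.float64(44.9), np.float64(12.0)) pad (np.float64(76.0), np.float64(-35.4))
scene ticks [(np.float64(28.8), np.float64(-28.5)), (np.float64(78.8), np.float64(-29.2)), (np.float64(177.9), np.float64(-28.9))] end (np.float64(190.0), np.float64(-26.7))
pointer (np.float64(33.3), np.float64(-18.3)) foot end (np.float64(93.2), np.float64(7.3)) peg (np.float64(131.0), np.float64(-41.0)) (np.float64(139.5), np.float64(-41.7))
```

```bash
python3 - <<'E'
from h import *
g=grab('wrist','w6.png'); np.savez('/tmp/w6.npz',**g); print(robot.read_state()['tcp_pos'],robot.read_state()['t'])
im=g['image'][235:345,205:355,::-1]; cv2.imwrite('pics/w6z.png',cv2.resize(im,None,fx=5,fy=5,interpolation=cv2.INTER_CUBIC))
E
```

```text
[0.52553815 0.06966894 0.07339947] 5.625
```

View pics/w6z.png

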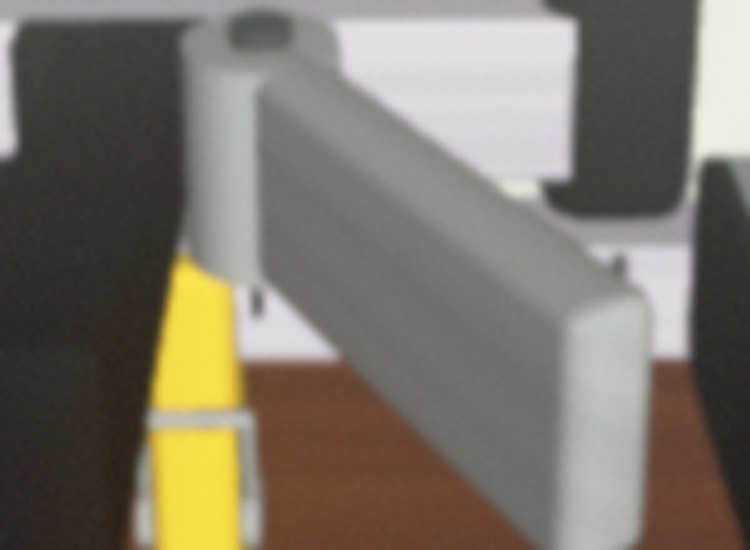

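```bash
python3 - <<'E'
from px import *
w=dict(np.load('/tmp/w6.npz')); W=lambda x,y:(205+(x+.5)/5-.5,235+(y+.5)/5-.5)
print('ticks',[sx(w,*W(x,y),.024) for x,y in ((258,300),(620,266))])
print('peg R',sx(w,*W(238,380),.0285),'L/R low',sx(w,*W(153,450),.0285),sx(w,*W(240,450),.0285))
print('hinge',sx(w,*W(262,33),.043),'footend',sx(w,*W(696,60),.034),'tableft',sx(w,*W(15,100),.038))
E
```

```text
ticks [(np.float64(137.4), np.float64(-27.6)), (np.float64(177.4), np.float64(-23.6))]
peg R (np.float64(135.3), np.float64(-34.9)) L/R low (np.float64(125.6), np.float64(-43.8)) (np.float64(135.3), np.float64(-43.9))
hinge (np.float64(139.6), np.float64(12.6)) footend (np.float64(182.3), np.float64(5.6)) tableft (np.float64(115.0), np.float64(3.5))
```

move_arm([
  [-0.36, [0, 0.07, 0], 0],
])

```text
t: 5.75
tcp_pos: [0.5255, 0.0742, 0.0734]
tcp_rot: [3.136, 0.015, -3.134]
force: [0.5, -5.3, -3.6]
opening: 0.0583
```

```bash
cat > lk.py <<'E'
import sys
from h import *
i=sys.argv[1]
S=robot.grab_frame('scene')  # also lets it settle
g=robot.grab_frame('wrist'); g=grab('wrist','w%s.png'%i); np.savez('/tmp/w%s.npz'%i,**g); S=robot.grab_frame('scene'); np.savez('/tmp/s%s.npz'%i,**S)
s=robot.read_state(); print(s['t'],s['tcp_pos'],s['force'],s['opening'])
im=g['image'][235:345,205:355,::-1]; cv2.imwrite('pics/w%sz.png'%i,cv2.resize(im,None,fx=5,fy=5,interpolation=cv2.INTER_CUBIC))
im=S['image'][180:235,250:320,::-1]; cv2.imwrite('pics/s%szz.png'%i,cv2.resize(im,None,fx=10,fy=10,interpolation=cv2.INTER_CUBIC))
E
python3 lk.py 7
```

```text
5.95 [0.52544701 0.07470069 0.07340528] [ 0.45880894 -4.59998148 -3.24307991] 0.05807491707859499
```

View pics/w7z.png

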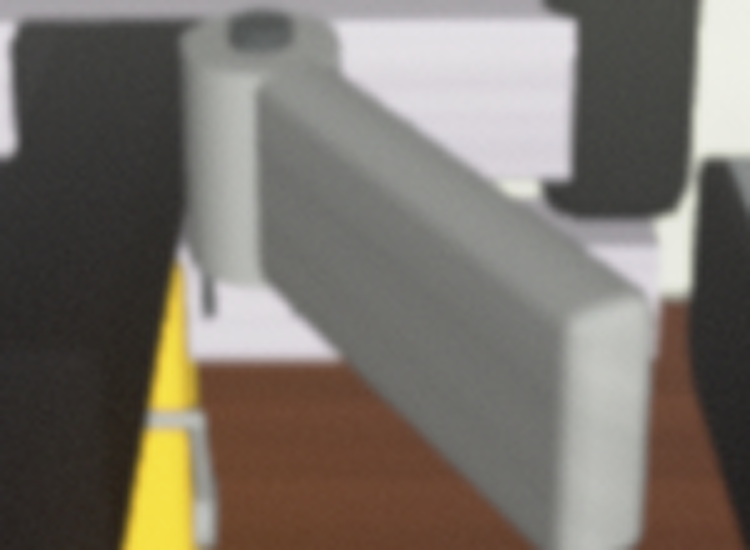

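View pics/s7zz.png

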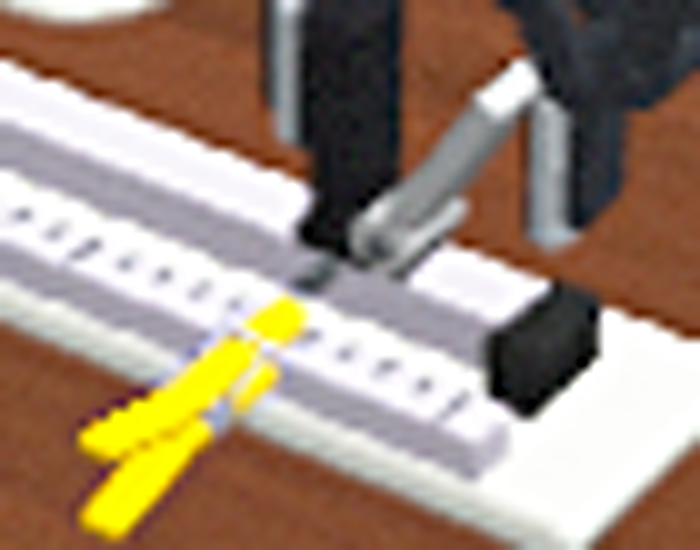

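```bash
python3 - <<'E'
from px import *
w=dict(np.load('/tmp/w7.npz')); W=lambda x,y:(205+(x+.5)/5-.5,235+(y+.5)/5-.5)
print('tick',[sx(w,*W(x,y),.024) for x,y in ((209,298),)], 'ledge end',sx(w,*W(658,270),.024))
print('peg R',sx(w,*W(189,380),.0285),sx(w,*W(192,450),.0285),sx(w,*W(193,520),.0285))
print('hinge',sx(w,*W(262,33),.043),'footend',sx(w,*W(696,60),.034))
s=dict(np.load('/tmp/s7.npz')); Z=lambda x,y:(250+(x+.5)/10-.5,180+(y+.5)/10-.5)
print('scene ptr',sx(s,*Z(308,289),.031),'footend',sx(s,*Z(600,297),.034),'peg corners',sx(s,*Z(287,297),.0285),sx(s,*Z(306,313),.0285),sx(s,*Z(235,330),.0285), sx(s,*Z(270,345),.0285))
print('ticks',[sx(s,*Z(x,y),.024) for x,y in ((88,250),(345,353),(387,368),(457,402))])
print('project pointer at peg x:')
K,R,t=s['K'],s['R'],s['t']
for X in (128,130,132,134):
    p=o+X/1e3*ex-.020*ey; c=K@(R@np.array([*p,.031])+t); c=c[:2]/c[2]; print(X,(c-[250,180]+.5)*10-.5)
E
```

```text
tick [(np.float64(137.4), np.float64(-27.3))] ledge end (np.float64(187.1), np.float64(-24.1))
peg R (np.float64(135.3), np.float64(-34.8)) (np.float64(135.3), np.float64(-43.9)) (np.float64(135.1), np.float64(-53.2))
hinge (np.float64(145.0), np.float64(12.6)) footend (np.float64(187.7), np.float64(5.6))
scene ptr (np.float64(133.2), np.float64(-20.4)) footend (np.float64(189.1), np.float64(10.9)) peg corners (np.float64(129.2), np.float64(-22.7)) (np.float64(136.1), np.float64(-25.2)) (np.float64(127.1), np.float64(-39.3)) (np.float64(136.5), np.float64(-39.4))
ticks [(np.float64(79.0), np.float64(-29.0)), (np.float64(148.0), np.float64(-27.3)), (np.float64(158.5), np.float64(-26.4)), (np.float64(177.6), np.float64(-27.7))]
project pointer at peg x:
128 [289.65449925 279.96153287]
130 [297.07768835 283.05864533]
132 [304.51383739 286.16116496]
134 [311.96298033 289.26910591]
```

move_arm([
  [-0.28, [0, -0.026, 0], 0],
  [-0.2, [0, -0.018, 0], 0],
])

```text
t: 6.2
tcp_pos: [0.5256, 0.0709, 0.0737]
tcp_rot: [3.136, 0.015, -3.133]
force: [-1.7, -4.2, 0.6]
opening: 0.0512
```

```bash
cat > st.py <<'E'
from h import *
s=robot.read_state(); y=s['tcp_pos'][1]; op=s['opening']; tgt=.0741-(.0581-op)/2
print(s['t'],s['tcp_pos'],'op',op,'F',s['force'],'leg err mm',(y-tgt)*1e3)
E
python3 st.py
```

```text
6.2 [0.52563938 0.07087757 0.07369289] op 0.051234691268385334 F [-1.65449302 -4.1810105   0.64637012] leg err mm 0.2102273619235817
```

move_arm([
  [-0.12, [0, -0.022, 0], 0],
  [-0.04, [0, -0.02, 0], 0],
])

```text
t: 6.45
tcp_pos: [0.5259, 0.0672, 0.0743]
tcp_rot: [3.136, 0.016, -3.134]
force: [-0.4, -3.9, 3.7]
opening: 0.0448
```

```bash
python3 st.py; python3 lk.py 8; python3 st.py
```

```text
6.45 [0.52586747 0.06724873 0.07434883] op 0.044846424342423016 F [-0.43892928 -3.91246655  3.65394984] leg err mm -0.22448000095798282
6.65 [0.52589116 0.06724054 0.07430656] [-2.65395337 -4.75446327  7.66524233] 0.04468240326000985
6.65 [0.52589116 0.06724054 0.07430656] op 0.04468240326000985 F [-2.65395337 -4.75446327  7.66524233] leg err mm -0.15066146476942766
```

View pics/w8z.png

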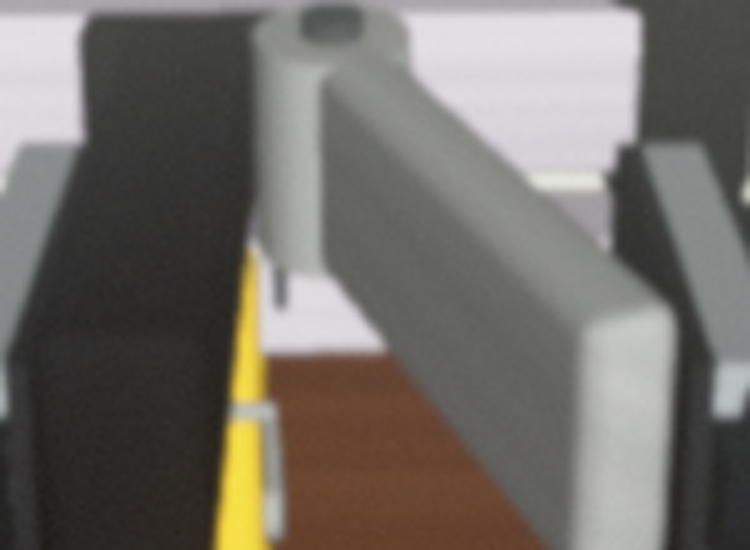

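```bash
python3 - <<'E'
from px import *
w=dict(np.load('/tmp/w8.npz')); W=lambda x,y:(205+(x+.5)/5-.5,235+(y+.5)/5-.5)
t=sx(w,*W(280,290),.024)[0];h_=sx(w,*W(333,25),.043)[0];p=[sx(w,*W(x,y),.0285)[0] for x,y in ((264,380),(267,450))]
print(t,h_,p,'ptr-peg',h_-14-(p[1]-4.95),'by tick',h_-14-t+125-117.95)
E
```

```text
137.3 143.7 [np.float64(135.5), np.float64(135.7)] ptr-peg -1.0500000000000114 by tick -0.5500000000000256
```

move_arm([
  [0.04, [0, -0.015, 0], 0],
  [0.12, [0, -0.017, 0], 0],
])

```text
t: 6.9
tcp_pos: [0.5261, 0.0646, 0.0748]
tcp_rot: [3.136, 0.016, -3.134]
force: [-1.2, -4.2, 3.2]
opening: 0.0378
```

```bash
python3 lk.py 9; python3 st.py
```

```text
7.1 [0.52604253 0.06455599 0.07478864] [-1.75328192 -4.55250298  7.42659645] 0.03765403160155556
7.1 [0.52604253 0.06455599 0.07478864] op 0.03765403160155556 F [-1.75328192 -4.55250298  7.42659645] leg err mm 0.6789757437066363
```

View pics/w9z.png

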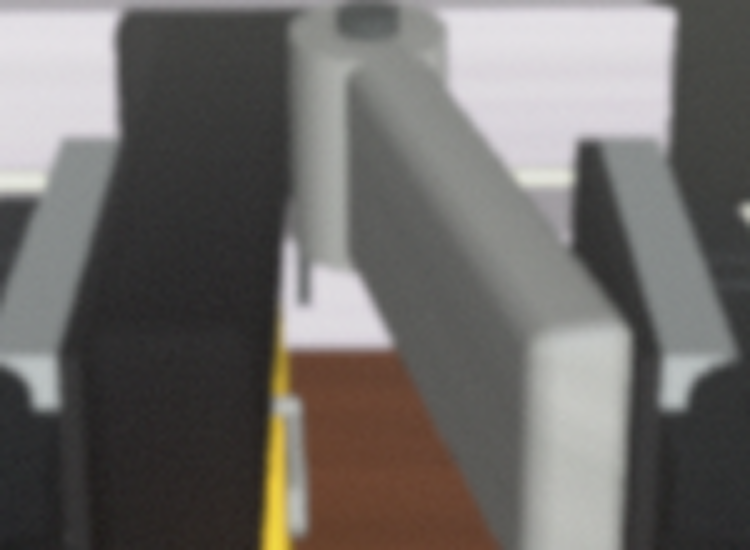

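```bash
python3 - <<'E'
from px import *
w=dict(np.load('/tmp/w9.npz')); W=lambda x,y:(205+(x+.5)/5-.5,235+(y+.5)/5-.5)
t=sx(w,*W(304,285),.024)[0];h_=sx(w,*W(370,21),.043)[0];p=[sx(w,*W(x,y),.0285)[0] for x,y in ((288,380),(290,450),(290,530))]
print(t,h_,p,'ptr-peg',h_-14-(p[1]-4.95),'by tick',h_-14-t+125-117.95)
E
```

```text
137.3 144.6 [np.float64(135.5), np.float64(135.6), np.float64(135.4)] ptr-peg -0.05000000000001137 by tick 0.3499999999999801
```

```bash
python3 - <<'E'
from px import *
K=0
for i in (7,8,9):
    g=dict(np.load('/tmp/s%d.npz'%i)); import cv2
    im=g['image'][180:235,250:320,::-1]; cv2.imwrite('pics/s%dq.png'%i,cv2.resize(im,None,fx=10,fy=10,interpolation=cv2.INTER_CUBIC))
E
```

```text
(no output)
```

View pics/s9q.png

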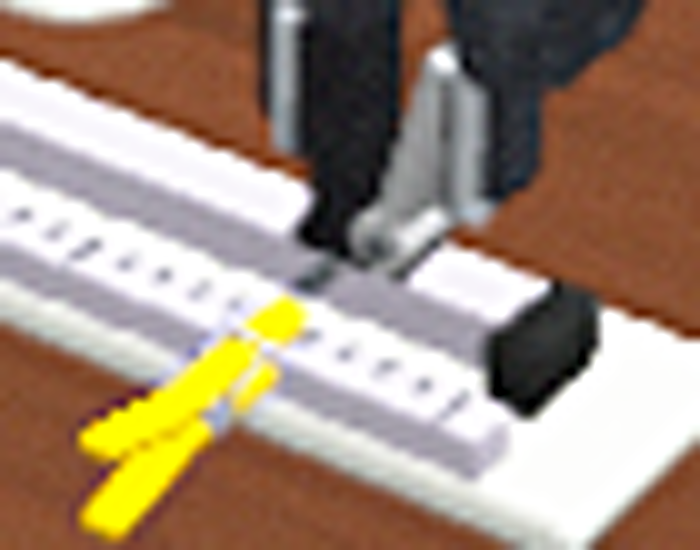

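move_arm([
  [0.2, [0, -0.021, 0], 0],
  [0.28, [0, -0.021, 0], 0],
])

```text
t: 7.35
tcp_pos: [0.5262, 0.0613, 0.0751]
tcp_rot: [3.135, 0.016, -3.134]
force: [-1.7, -3.9, 4.0]
opening: 0.0307
```

```bash
python3 lk.py 10; python3 st.py
```

```text
7.55 [0.52626743 0.0612516  0.07510758] [-1.31274203 -4.29428665  7.2229812 ] 0.030829387634054385
7.55 [0.52626743 0.0612516  0.07510758] op 0.030829387634054385 F [-1.31274203 -4.29428665  7.2229812 ] leg err mm 0.7869093141770478
```

View pics/w10z.png

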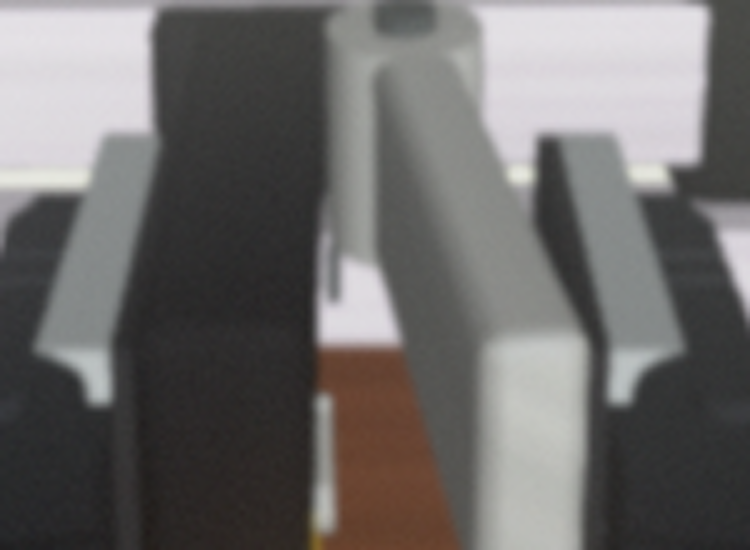

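```bash
cat > ck.py <<'E'
import sys
from px import *
i,tx,ty,hx,hy=sys.argv[1],*map(float,sys.argv[2:6])
w=dict(np.load('/tmp/w%s.npz'%i)); W=lambda x,y:(205+(x+.5)/5-.5,235+(y+.5)/5-.5)
t=sx(w,*W(tx,ty),.024)[0];h_=sx(w,*W(hx,hy),.043)[0]
print(t,h_,'by tick',h_-14-t+125-117.95)
E
python3 ck.py 10 334 282 407 17
```

```text
137.3 144.8 by tick 0.5499999999999972
```

move_arm([
  [0.36, [0, -0.023, 0], 0],
  [0.43, [0, -0.021, 0], 0],
])

```text
t: 7.8
tcp_pos: [0.5264, 0.058, 0.0753]
tcp_rot: [3.135, 0.017, -3.134]
force: [-1.9, -2.8, 4.6]
opening: 0.0244
```

```bash
python3 lk.py 11; python3 st.py
```

```text
8.0 [0.52639672 0.05787854 0.07533651] [-1.96255933 -4.53941388  6.89444329] 0.024575832023128633
8.0 [0.52639672 0.05787854 0.07533651] op 0.024575832023128633 F [-1.96255933 -4.53941388  6.89444329] leg err mm 0.5406210364578001
```

View pics/w11z.png

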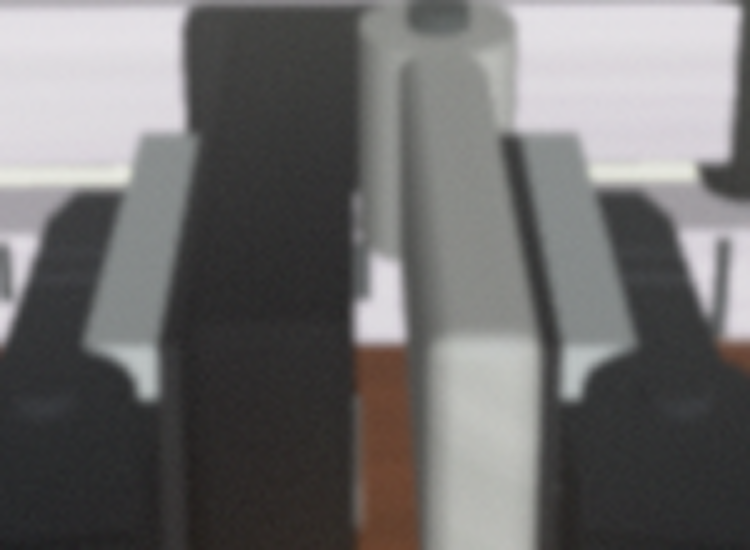

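```bash
python3 ck.py 11 363 273 440 13
```

```text
137.3 144.6 by tick 0.3499999999999801
```

move_arm([
  [0.6, [0, 0.002, 0], 0],
  [1, [0, 0.003, 0], 0],
  [1, [0, 0.003, 0], 0],
])

```text
t: 8.38
tcp_pos: [0.5263, 0.0587, 0.0757]
tcp_rot: [3.135, 0.017, -3.135]
force: [-0.1, -4.5, 1.4]
opening: 0.022
```

```bash
python3 lk.py 12; python3 st.py
```

```text
8.575 [0.5263372  0.05870132 0.07562804] [-1.74193091 -4.45085929  2.38116159] 0.02210967014149777
8.575 [0.5263372  0.05870132 0.07562804] op 0.02210967014149777 F [-1.74193091 -4.45085929  2.38116159] leg err mm 2.596487822731329
```

View pics/w12z.png

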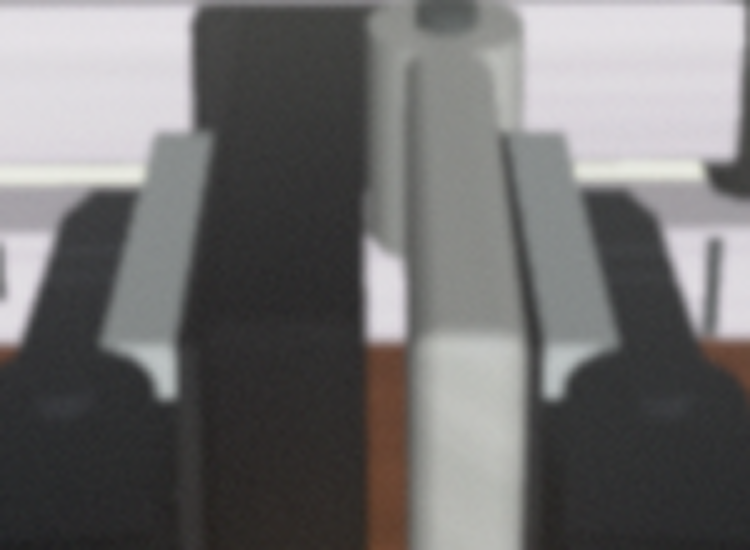

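View pics/s12zz.png

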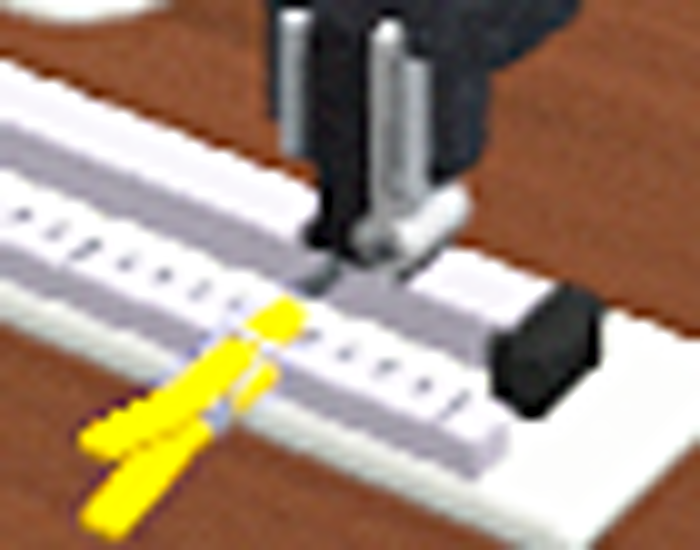

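```bash
python3 - <<'E'
from px import *
W=lambda x,y:(205+(x+.5)/5-.5,235+(y+.5)/5-.5)
for i,a,b in (('11',(723,285),(440,13)),('12',(713,285),(446,13))):
    w=dict(np.load('/tmp/w%s.npz'%i)); t=sx(w,*W(*a),.024)[0]; h_=sx(w,*W(*b),.043)[0]; print(i,t,h_,h_-14-t+165-117.95)
E
```

```text
11 177.6 144.6 0.04999999999999716
12 177.5 146.0 1.5499999999999972
```

move_arm([
  [1, [0, -0.015, 0], 0],
  [1, [0, 0.001, 0], 0],
])

```text
t: 8.82
tcp_pos: [0.5263, 0.0576, 0.0756]
tcp_rot: [3.135, 0.017, -3.135]
force: [-1.1, -5.2, 2.5]
opening: 0.0219
```

```bash
python3 lk.py 13; python3 st.py
```

```text
9.025 [0.52635915 0.05768104 0.07563556] [-0.84673663 -4.13047792  2.54570847] 0.022182291122190712
9.025 [0.52635915 0.05768104 0.07563556] op 0.022182291122190712 F [-0.84673663 -4.13047792  2.54570847] leg err mm 1.539890025128339
```

View pics/w13z.png

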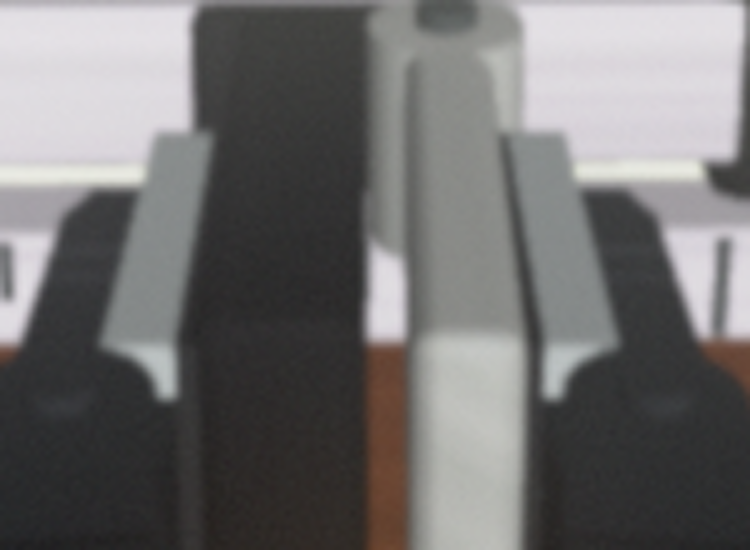

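View pics/s13zz.png

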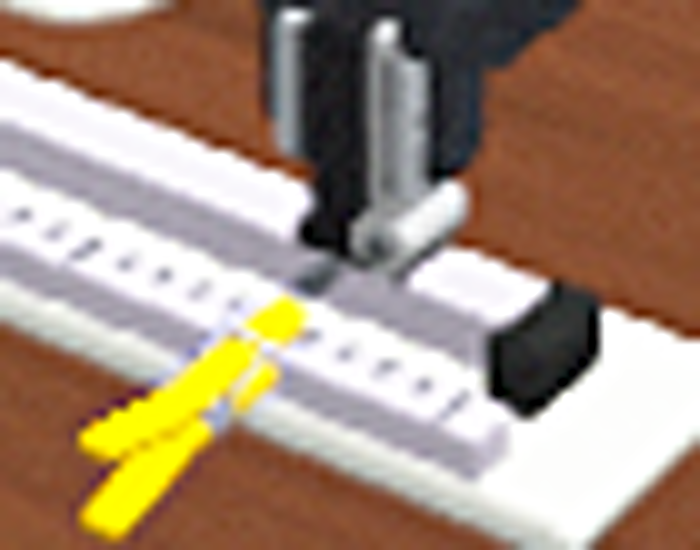

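```bash
python3 - <<'E'
from px import *
W=lambda x,y:(205+(x+.5)/5-.5,235+(y+.5)/5-.5)
w=dict(np.load('/tmp/w13.npz'));
for a,k in (((723,288),165),((7,272),75),((7,272),85)):
    t=sx(w,*W(*a),.024)[0]; h_=sx(w,*W(446,13),.043)[0]; print(t,h_,h_-14-t+k-117.95)
E
```

```text
177.6 145.0 0.45000000000000284
97.4 145.0 -9.350000000000009
97.4 145.0 0.6499999999999915
```

move_arm([
  [1, [0, -0.007, 0], 0],
  [1, [0, 0.001, 0], 0],
])

```text
t: 9.28
tcp_pos: [0.5264, 0.0572, 0.0757]
tcp_rot: [3.135, 0.017, -3.135]
force: [-0.8, -4.1, 2.2]
opening: 0.022
```

```bash
python3 lk.py 14; python3 st.py; python3 - <<'E'
from h import *
import time
print(robot.tip_of('scene','leg_pointer')[:1],robot.tip_of('scene','marker_peg')[:1])
E
```

```text
9.475 [0.52638331 0.05724152 0.07565092] [-1.2742769  -5.61761104  2.73089848] 0.022319363537062546
9.475 [0.52638331 0.05724152 0.07565092] op 0.022319363537062546 F [-1.2742769  -5.61761104  2.73089848] leg err mm 1.0318357595182834
[{'location': [279.0, 211.1], 'confidence': 0.77}] [{'location': [280.8, 217.7], 'confidence': 0.56}]
```

View pics/w14z.png

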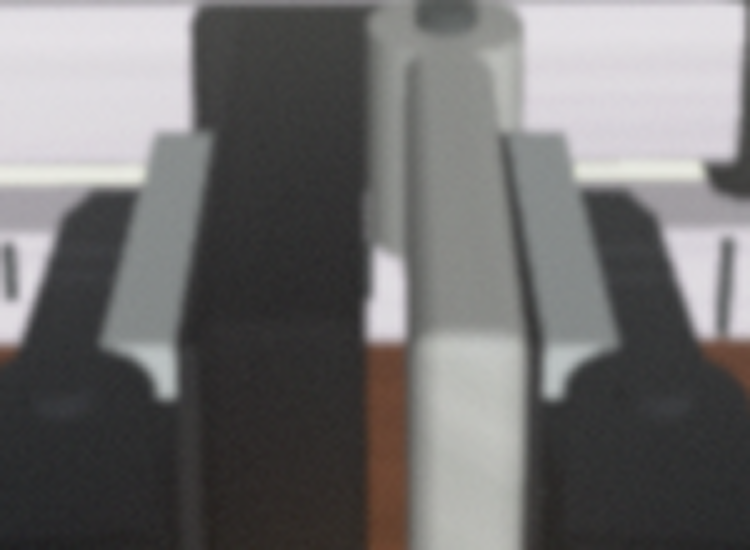

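```bash
python3 - <<'E'
from h import *
print(robot.sign_off()); s=robot.read_state(); print(s['t'],s['tcp_pos'],s['opening'])
E
```

```text
the job is handed in; nothing more can be done
None
the job is handed in; nothing more can be done
```

I drew the leg out with the lever open, held it at the peg and pressed the lever closed in small steps. I then handed in at about 9.5 s (limit 42 s) with the fingers still pinching tab and lever together.

**Position at the mark:** While the lever was closing, the wrist-camera checks against the scale ticks and peg put the pointer within about ±0.6 mm of the peg middle; one check read -1.05 mm, and I corrected it.

**Final squeeze:** The full-force squeeze pushed the leg about 1 to 1.5 mm past the mark. I moved it back in two steps while still gripping. From those moves I estimate it now sits within about 0.3 mm of the mark, but I did not work out a fresh pixel measurement after the last step.

**Lever closed:** The last wrist picture shows the lever upright and parallel to the tab. The finger opening reads 22 mm, not the expected 24 mm. I put that down to the pads giving under the grip, but I have not confirmed it.

**Disagreements between checks:** Readings from the scene camera and the wrist camera differed by about 1 mm, and the detection networks scattered by a few millimetres. I relied on the scale ticks seen in the wrist camera.

**Other things on the chest:** The peg on the scale did not move in any of the views. I did not take a last overall picture of the other items, but nothing touched them that I could see, and recorded forces stayed below about 10 N.

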